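Hold the drive collar on the spindle's flat

ROBOT

A 7-joint arm with a two-finger parallel gripper is mounted at the origin on the work surface. World frame = base frame: x ahead of the robot, y to its left, z up, the work surface at z = 0. Lengths are in m, angles in rad, forces in N, time in s.
With the tool pointing down it reaches from about 0.4 to 0.85 m from the base axis. Payload 10.4 kg.
Tool frame: the origin (TCP) lies on the centre line of the jaws, within the pads' length; the fingertips stand 14 mm ahead of it and the grasp point (between the pads) lies 5 mm behind it (manip.tip_reach is the distance from the TCP to the fingertips, in m); z points along the fingers, y is the line along which they close (so a half turn about z gives the same grasp; the last joint's range is limited). The gripper opens to 85 mm and grips with 20 to 120 N. Pads are 22 mm wide; open, the fingers measure 114 mm over their backs; the gripper's body (76 mm by 85 mm) begins 54 mm behind the grasp point. The pads swing forward as they close: fully open they stand 13 mm farther back than shut.
Start: joints at [1.294, 0.332, -0.065, 1.46, 0.022, 1.35, -0.088], TCP at [0.157, -0.605, 0.245] pointing down, gripper open.
Joint ranges: [-2.6, 2.6], [-0.5, 2.12], [-1.47, 1.34], [0.16, 2.42], [-1.27, 4.41], [0.06, 2.06], [-2.6, 2.6]. Speed limits (rad/s): [2.22, 2.22, 2.79, 2.79, 3.14, 3.14, 3.14].

INTERFACE

Orientations are given as a unit quaternion [x, y, z, w].
In Python, from workcell import manip gives the robot as it stands.
- The arm moves only by the shell command python3 -m pendant 'ROWS' [FORCE]. ROWS is JSON, a list of rows, each a list of 7 numbers: the shift along the tool's x, y, z in units of 50 mm (1.0 is 50 mm), then the turn, a rotation vector about the tool's x, y, z in units of 8 degrees (1.0 is 8 degrees), then the opening, from -1 (shut) to 1 (fully open), so that 0 is half open. In form: [[dx, dy, dz, ax, ay, az, jaw], ...]. A call has exactly 10 rows; each row is the pose to reach, as a shift and turn from the pose commanded when the call began, along the tool's axes at that moment; what a row does not reach only later rows make up. A row lasts 1/8 s, in which the tool goes at most 62.5 mm and 10.7 degrees, less where a joint would pass 70% of its speed; a pose out of reach is approached as far as the arm can. A call with a gripper value outside its range is refused whole. The fingers move at their own pace and stop on an object; FORCE is the grip in N (left out, the last holds). Time passes only in rows, so rows that repeat a pose let the fingers close, or fill a call up. It gives the time, the measured TCP pose, the force, the opening and the grip force at its end, in the units of the state.
- manip.get_obs(): the state, without advancing time (a new reading comes with each control period).
- manip.camera(name): name is "scene" or "side" or "wrist"; returns (picture, depth): 420x560x3 uint8, red, green, blue; 420x560 float32, m along the optical axis (not along the pixel's ray), 0 where there is no reading.
- manip.get_calibration(name): a dict with "fx", "fy", "cx", "cy" (pixels), "xyz" and "orientation" of the camera in the world. Camera axes: x right, y up, looking along -z (the intrinsics and any distortion apply to the point x, -y, -z); pixel columns grow to the right and rows downward; lengths in m; the calibration is good to about 2 mm. A picture is of the moment at which its call begins: read the wrist's pose just before it. get_calibration takes no time and is no camera call; for the wrist camera it gives the pose at the moment of the call.
- manip.hand_in(): hands the job in; it is judged then, once.
Trained networks look in the newest picture that a camera, given by its name, has taken for a name from the list of things; names that differ only in an ending like _2 or _b are one class to them, and where a whole thing is asked for, a point or a joint stands for the part that bears it (a point fixed in the world has none). Each returns a list of dicts, best first, with "p" (0 to 1); they miss things now and then, are a little off and sometimes report something else, mostly with a low value. They report only what shows in the picture. A call takes as long as a camera call. They do not tell look-alikes from the thing itself.
- manip.find_in(thing, camera): "box" ([left, top, right, bottom] in pixels, round what is visible of it).
- manip.trace(thing, camera): "pixels" (420x560 bool, what is visible of it) and "box" ([left, top, right, bottom] in pixels, round what is visible of it).
- manip.tip_of(thing, camera): "pixel" ([column, row] in pixels: a listed point, or the origin of a listed thing).
The state is a dict: "clock": time; "joint_pos": joint angles; "joint_velocities": joint speeds; "tau": joint torques, N m; "position": TCP position; "ee_rot": TCP orientation; "ft_force": force on the tool from outside, world axes, zero at the start; "torque": the same for the moment, N m; "grip_width": opening from 0.0 (shut) to 1.0 (fully open); "grasp_force": force on a finger pad.
Only numpy, scipy, OpenCV 4.12 (cv2) and the standard library are available. Lean on these libraries where they do the work, as an engineer would, in place of code of your own. Each camera call takes 0.05 s, during which the arm holds its last target. There are 200 camera calls.

TASK

On the white lens tester, turn the bare steel spindle until its flat side (orange stripe, and orange line on the dial below) faces the red pointer on the deck. Then pick up the black collar, slide it down over the spindle with its yellow thumbscrew over that flat, and finish still holding it in the fingers, level, with its lower edge at the top of the blue ring painted on the spindle, the flat still facing the pointer, so that the screw could be tightened. Do not let go of it, and leave the other things on the bench where they are.

Things in the scene. Friction and masses are not known exactly. Their poses are not given: they have to be found in the camera images.
- tester: White lens tester, fixed to the bench for the run (place and yaw vary). Origin on the spindle's axis at bench level. Own x points away from its screen and pointer, z up. Housing 240 mm wide (y -120 to 120), top deck 60 mm above the bench from x = -75 to 110 mm, sloping down in front of that to 20 mm at x = -150 mm. Beside it, at x = 60, a column under a white head: y = 100 to 250 mm, x = 20 to 100 mm, up to 180 mm above the bench.
- pointer (a point): Middle of the wide end of the flat red triangular pointer on the tester's deck (its tip points at the spindle), 72 mm from the spindle's axis on the tester's own -x side, 62 mm above the bench. The spindle's flat must face this way.
- spindle (a joint): Turn of the upright steel spindle (rad), counter-clockwise seen from above. 0: its flat faces the pointer. A flat dark dial, 72 mm across, at its foot turns with it; the orange line on the dial and the orange mark on the spindle's top lie on the flat's side. It starts between 0.6 and 1.5, turns freely both ways past 0 and stays where it is left (friction torque 0.04 N m).
- seat (a point): Point on the spindle's axis, turning with it, 122 mm above the bench: where the collar's centre belongs. Own -x is the direction in which the flat faces, z up. The flat (15 mm wide, orange stripe) lies 5 mm from the axis and runs from 95 mm above the bench to the top. Across flat and round back the spindle measures 14 mm; the middle of that lies 2 mm from the axis, away from the flat.
- spindle_top (a point): Middle of the spindle's top end, 152 mm above the bench. The spindle is 18 mm in diameter; its top 4 mm taper to 13 mm.
- blue_ring (a point): Point on the spindle's axis at the upper edge of the blue ring painted round it (103 to 108 mm above the bench; paint only, it stops nothing).
- collar_center (a point): Centre, half-way up, of the loose black collar: 44 mm outside, 28 mm high, bore 21 mm, about 0.12 kg, standing upright on the bench. Own -x points to its thumbscrew, z up. The screw's 5 mm thick tip stands 3.9 mm into the bore at mid-height (6.6 mm from the axis), so the collar passes down the spindle only with the screw over the flat.
- thumbscrew (a point): Centre of the outer part of the collar's yellow thumbscrew, 30 mm from the collar's axis at mid-height; its head, 14 mm in diameter, reaches from 27 to 39 mm from the axis.
- lens: Bystander: round lens blank, 70 mm in diameter, 11 mm thick, lying on the bench; origin under its middle.
- spacer: Bystander: small brass spacer ring without screw, 38 mm in diameter, 12 mm high; origin under its middle.
- driver: Bystander: orange-handled screwdriver 170 mm long, lying on the bench.
- stylus: Bystander: white stylus 130 mm long, 10 mm thick, lying on the bench.
- cleaner: Bystander: blue bottle of lens cleaner, 52 mm in diameter, 110 mm high; origin under its middle.
There are look-alikes about, which are no part of the job. What is shaped like the part that bears collar_center but brown or turquoise is not meant.

How it is judged:
By the outcome, as a careful person would: the job done as asked, in the order asked, and still so for the second after the job is handed in, while the arm keeps its last pose, push and grip.
It also fails if it takes over 51 s, if anything falls off the work surface, if the arm or the gripper's body presses on something with over 40 N, if the wrist force passes 120 N, or if a joint passes its speed limit or range.

## Working session

There is one attempt and no reset: what is moved stays moved. The work goes in short steps, Python scripts to look and compute and a shell command to move; the robot and the scene stay as the last step left them, time stands still between calls to the robot, and variables do not carry over. Pictures are saved under pics/ and viewed, at most 13 in all, crops included, and the job is handed in when it is done.

```bash
mkdir -p pics
cat > h.py <<'E'
import numpy as np, cv2
from scipy.spatial.transform import Rotation as R
from workcell import manip
def shot(n,f=None):
    c=manip.get_calibration(n); p,d=manip.camera(n)
    if f: cv2.imwrite('pics/'+f,p[:,:,::-1])
    return p,d,c
def ray(c,u,v):
    r=np.array([(u-c['cx'])/c['fx'],-(v-c['cy'])/c['fy'],-1.])
    return R.from_quat(c['orientation']).apply(r)
def at_z(c,u,v,z):
    r=ray(c,u,v); o=np.array(c['xyz']); return o+r*(z-o[2])/r[2]
def at_d(c,u,v,d): return np.array(c['xyz'])+ray(c,u,v)*d
def proj(c,P):
    q=R.from_quat(c['orientation']).inv().apply(np.array(P)-c['xyz'])
    return np.array([c['cx']+c['fx']*q[0]/-q[2], c['cy']-c['fy']*q[1]/-q[2]])
E
python3 - <<'E'
from h import *
np.set_printoptions(precision=4,suppress=True)
o=manip.get_obs();print(o['clock'],o['position'],o['ee_rot'],o['grip_width'],manip.tip_reach)
for n in('scene','side'):
    p,d,c=shot(n,n+'0.png');print(n,c)
    for t in('pointer','spindle_top','collar_center','thumbscrew','blue_ring'):
        for r in manip.tip_of(t,n)[:4]:
            u,v=r['pixel'];dd=d[int(v),int(u)];print(t,r['p'],np.round(r['pixel'],1),at_d(c,u,v,dd))
E
```

```text
0.0 [ 0.1568 -0.6046  0.2445] [ 0.992   0.1266 -0.0001 -0.0007] 1.0052711231969451 0.014
scene {'fx': 467.5976295807427, 'fy': 467.5976295807427, 'cx': 274.93931541644656, 'cy': 211.9056705664085, 'xyz': array([ 0.8352, -0.457 ,  1.0195]), 'orientation': array([0.2686, 0.0822, 0.288 , 0.9155])}
pointer 0.62 [284.3 188.9] [0.466  0.1216 0.0562]
spindle_top 0.96 [310.5 178.8] [0.5042 0.1845 0.059 ]
spindle_top 0.66 [312.8 192.8] [0.5501 0.1154 0.1153]
collar_center 0.94 [199.4 386.6] [ 0.5846 -0.365   0.0023]
collar_center 0.9 [248.2 293.6] [ 0.5465 -0.1429  0.0095]
collar_center 0.89 [159.4 332.5] [ 0.4391 -0.3274  0.0045]
collar_center 0.6 [247.7 355.7] [ 0.6288 -0.256   0.0015]
thumbscrew 0.97 [165.5 344.4] [ 0.4727 -0.341   0.0175]
thumbscrew 0.9 [202.3 319.1] [ 0.5027 -0.2529  0.0213]
thumbscrew 0.84 [250.5 340.2] [ 0.6172 -0.229   0.0177]
thumbscrew 0.71 [194.5 374.3] [ 0.5662 -0.354   0.0246]
blue_ring 0.87 [312.5 192. ] [0.5486 0.1163 0.1164]
blue_ring 0.3 [241.7 409.6] [ 0.6959 -0.3588  0.0827]
side {'fx': 395.66817916532, 'fy': 395.66817916532, 'cx': 273.18789559440944, 'cy': 205.55502462635638, 'xyz': array([ 0.4164, -0.7515,  0.8263]), 'orientation': array([ 0.3886, -0.0238, -0.0618,  0.919 ])}
spindle_top 0.64 [274.7 160.7] [0.5493 0.2334 0.0581]
spindle_top 0.2 [205.8 151. ] [0.3292 0.3813 0.0103]
collar_center 0.92 [339.4 298.8] [ 0.6396 -0.252   0.0043]
collar_center 0.75 [297.6 302.7] [ 0.5371 -0.2549  0.0139]
collar_center 0.69 [330.9 346.8] [ 0.5924 -0.3642 -0.0022]
collar_center 0.68 [264.5 338.7] [ 0.4501 -0.3258 -0.0023]
thumbscrew 0.84 [296.6 277. ] [ 0.549  -0.176   0.0046]
thumbscrew 0.8 [273.3 346. ] [ 0.4672 -0.3456 -0.002 ]
thumbscrew 0.76 [283.1 304.8] [ 0.5019 -0.2589  0.0188]
thumbscrew 0.71 [313.9 340.4] [ 0.5553 -0.3537  0.0163]
blue_ring 0.7 [276.1 171. ] [0.5379 0.1194 0.1096]
```

View pics/scene0.png

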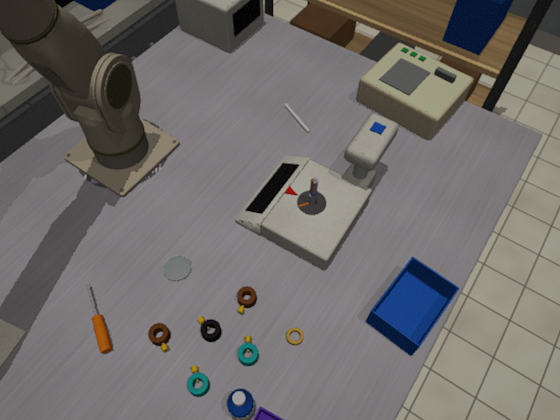

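View pics/side0.png

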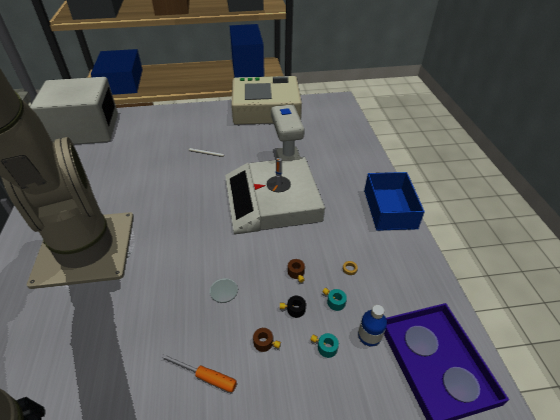

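The black collar is at scene (210,330) and side (296,306), with its yellow screw at scene (202,320). The look-alikes in the scene view are brown at (246,296) and (159,333), and turquoise at (247,353) and (198,384). Only the black one fits the description. The spindle top is at scene (313,180), the red pointer at (291,191) and the orange dial line at (303,205). I'll confirm with one enlarged crop and measure.

Run:
```python
from h import *
np.set_printoptions(precision=4,suppress=True)
P={}
tiles=[]
for n,cb,sb in(('scene',(185,305,235,350),(270,165,350,225)),('side',(270,285,320,325),(230,150,300,210))):
    p,d,c=shot(n); 
    h=cv2.cvtColor(p,cv2.COLOR_RGB2HSV).astype(int); H,S,V=h[...,0],h[...,1],h[...,2]
    def cen(m,b,name):
        w=np.zeros(m.shape,bool); w[b[1]:b[3],b[0]:b[2]]=1; ys,xs=np.where(m&w); 
        print(n,name,len(xs),xs.mean() if len(xs) else 0,ys.mean() if len(xs) else 0, (xs.min(),xs.max(),ys.min(),ys.max()) if len(xs) else ''); return (xs.mean(),ys.mean()) if len(xs) else None
    a=cen((V<60),cb,'black')
    y=cen((H>18)&(H<35)&(S>150)&(V>100),cb,'yellow')
    r=cen(((H<5)|(H>174))&(S>170)&(V>90),sb,'red')
    o=cen((H>5)&(H<18)&(S>150)&(V>100),sb,'orange')
    dk=cen((V<95)&(V>25),(sb[0]+20,sb[1]+15,sb[2]-20,sb[3]),'dark')
    if a:print(' collar',at_z(c,*a,.018))
    if y:print(' screw',at_z(c,*y,.014))
    if r:print(' pointer',at_z(c,*r,.062))
    if o:print(' orange',at_z(c,*o,.064))
    for b in(cb,sb):
        tiles.append(cv2.resize(p[b[1]:b[3],b[0]:b[2]],(400,300),interpolation=cv2.INTER_CUBIC))
cv2.imwrite('pics/crop1.png',np.vstack([np.hstack(tiles[:2]),np.hstack(tiles[2:])])[:,:,::-1])
```

```text
scene black 316 210.56012658227849 330.3101265822785 (np.int64(201), np.int64(220), np.int64(320), np.int64(341))
scene yellow 32 201.53125 320.21875 (np.int64(198), np.int64(208), np.int64(317), np.int64(328))
scene red 46 290.1304347826087 191.2391304347826 (np.int64(285), np.int64(296), np.int64(187), np.int64(194))
scene orange 24 304.0 202.16666666666666 (np.int64(298), np.int64(313), np.int64(180), np.int64(206))
scene dark 564 311.86347517730496 200.59929078014184 (np.int64(297), np.int64(325), np.int64(180), np.int64(214))
 collar [ 0.5327 -0.2615  0.018 ]
 screw [ 0.5005 -0.2544  0.014 ]
 pointer [0.4843 0.1206 0.062 ]
 orange [0.5312 0.1117 0.064 ]
side black 343 295.6064139941691 306.33527696793004 (np.int64(280), np.int64(305), np.int64(296), np.int64(317))
side yellow 29 282.48275862068965 305.0689655172414 (np.int64(280), np.int64(286), np.int64(303), np.int64(307))
side red 31 257.9032258064516 185.83870967741936 (np.int64(254), np.int64(264), np.int64(184), np.int64(188))
side orange 12 275.1666666666667 184.91666666666666 (np.int64(273), np.int64(278), np.int64(159), np.int64(190))
side dark 220 272.9045454545454 181.98636363636365 (np.int64(250), np.int64(279), np.int64(165), np.int64(208))
 collar [ 0.5302 -0.2663  0.018 ]
 screw [ 0.5009 -0.2565  0.014 ]
 pointer [0.4839 0.1168 0.062 ]
 orange [0.5341 0.1117 0.064 ]
```

View pics/crop1.png

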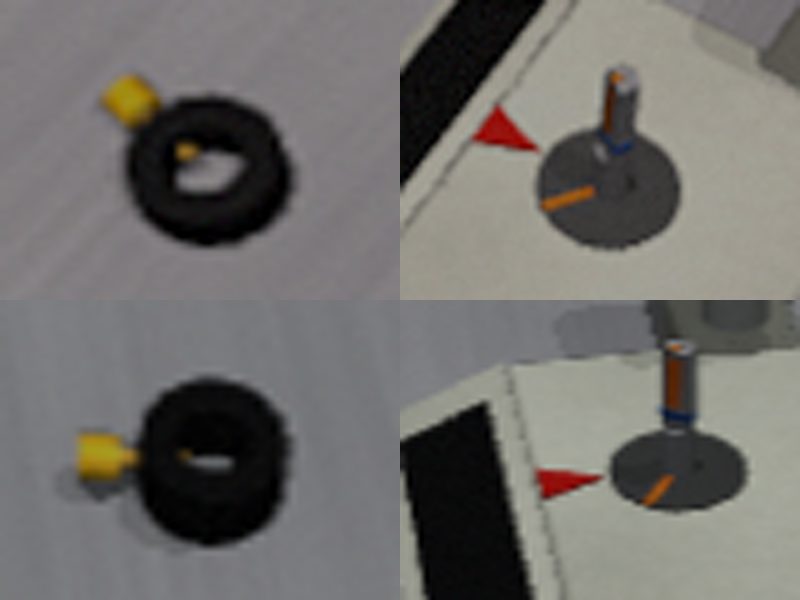

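The crop confirms the black collar, with its screw to the left in both views. The flat is about 45° CCW from the pointer. Next I'll triangulate the tester and plan the first move.

```bash
cat >> h.py <<'E'
def tri(l):
    A=np.zeros((3,3));b=np.zeros(3)
    for c,(u,v) in l:
        r=ray(c,u,v);r/=np.linalg.norm(r);M=np.eye(3)-np.outer(r,r);A+=M;b+=M@np.array(c['xyz'])
    return np.linalg.solve(A,b)
def go(pos,yaw=None):
    """rows for target pos & yaw(deg) with tool pointing straight down"""
    o=manip.get_obs();r=R.from_quat(o['ee_rot']);x=r.apply([1,0,0])
    y0=np.degrees(np.arctan2(x[1],x[0]));yaw=y0 if yaw is None else yaw
    t=np.radians(yaw);T=R.from_matrix(np.array([[np.cos(t),np.sin(t),0],[np.sin(t),-np.cos(t),0],[0,0,-1.]]))
    print('clock',o['clock'],'pos',np.round(o['position'],4),'yaw',round(y0,2),'q7',round(o['joint_pos'][6],2),
     'rows',np.round(r.inv().apply(np.array(pos)-o['position'])/.05,3),np.round(np.degrees((r.inv()*T).as_rotvec())/8,3))
E
python3 - <<'E'
from h import *
np.set_printoptions(precision=4,suppress=True)
S=manip.get_calibration('scene');D=manip.get_calibration('side');W=manip.get_calibration('wrist')
dial=tri([(S,(312,202.4)),(D,(278.6,184))]);top=tri([(S,(314.4,179.4)),(D,(279,159))])
print('dial',dial,at_z(S,312,202.4,.062),at_z(D,278.6,184,.062),'top',top)
print('pointer tip S',at_z(S,297.8,195,.062),'wide mid',at_z(S,287,190,.062))
for n,u,v in(('b1',246,296),('b2',159,333),('t1',247,353),('t2',198,384)):print(n,at_z(S,u,v,.018))
r=R.from_quat(W['orientation']);print(W['xyz'],r.apply([0,0,-1]),r.apply([1,0,0]))
go([.52,-.26,.27],14.5);go([.55,.115,.27],90)
E
```

```text
dial [0.5456 0.1275 0.0537] [0.5471 0.1236 0.062 ] [0.5449 0.1166 0.062 ] top [0.5453 0.1262 0.1487]
pointer tip S [0.5063 0.122  0.062 ] wide mid [0.4757 0.1192 0.062 ]
b1 [ 0.5483 -0.1531  0.018 ]
b2 [ 0.4444 -0.3305  0.018 ]
t1 [ 0.6275 -0.2555  0.018 ]
t2 [ 0.5829 -0.3641  0.018 ]
[ 0.2287 -0.587   0.3736] [-0.2754 -0.0733 -0.9585] [ 0.2518 -0.9678  0.0016]
clock 0.7 pos [ 0.1569 -0.605   0.2453] yaw 14.54 q7 -0.09 rows [ 8.761 -4.855 -0.493] [ 0.    -0.     0.005]
clock 0.7 pos [ 0.1569 -0.605   0.2453] yaw 14.54 q7 -0.09 rows [ 11.224 -11.964  -0.493] [ 0.    -0.    -9.432]
```

```bash
python3 -m pendant '[[8.76,-4.85,-0.5,0,0,0,1],[8.76,-4.85,-0.5,0,0,0,1],[8.76,-4.85,-0.5,0,0,0,1],[8.76,-4.85,-0.5,0,0,0,1],[8.76,-4.85,-0.5,0,0,0,1],[8.76,-4.85,-0.5,0,0,0,1],[8.76,-4.85,-0.5,0,0,0,1],[8.76,-4.85,-0.5,0,0,0,1],[8.76,-4.85,-0.5,0,0,0,1],[8.76,-4.85,-0.5,0,0,0,1]]' 40
python3 - <<'E'
from h import *
np.set_printoptions(precision=4,suppress=True)
p,d,c=shot('wrist','w1.png')
for t in('collar_center','thumbscrew'):
    for r in manip.tip_of(t,'wrist')[:5]:
        print(t,r['p'],np.round(r['pixel'],1),at_z(c,*r['pixel'],.014))
go([.55,.12,.27],90)
E
```

```text
clock: 1.95
position: [0.5199, -0.2605, 0.2702]
ee_rot: [0.992, 0.127, -0.0, 0.0]
ft_force: [-0.8, -0.3, 0.3]
grip_width: 1.0
grasp_force: 0.0
collar_center 0.97 [314.7 244.9] [ 0.4489 -0.3357  0.014 ]
collar_center 0.83 [297.6  86.2] [ 0.6318 -0.2603  0.014 ]
collar_center 0.71 [368.3 146.3] [ 0.5882 -0.3614  0.014 ]
collar_center 0.62 [279.1 166.5] [ 0.5375 -0.2634  0.014 ]
collar_center 0.61 [188.5 133.6] [ 0.5483 -0.1488  0.014 ]
thumbscrew 0.91 [350.8 164.8] [ 0.5617 -0.3481  0.014 ]
thumbscrew 0.89 [266.1 190.7] [ 0.504  -0.2554  0.014 ]
thumbscrew 0.8 [218.3 131.4] [ 0.5597 -0.1827  0.014 ]
thumbscrew 0.78 [268.4  93.4] [ 0.6159 -0.2299  0.014 ]
thumbscrew 0.73 [331.2 227.3] [ 0.478  -0.3493  0.014 ]
clock 2.1 pos [ 0.5191 -0.2618  0.2703] yaw 14.4 q7 -1.0 rows [ 2.497 -7.242  0.002] [ 0.001  0.005 -9.45 ]
```

View pics/w1.png

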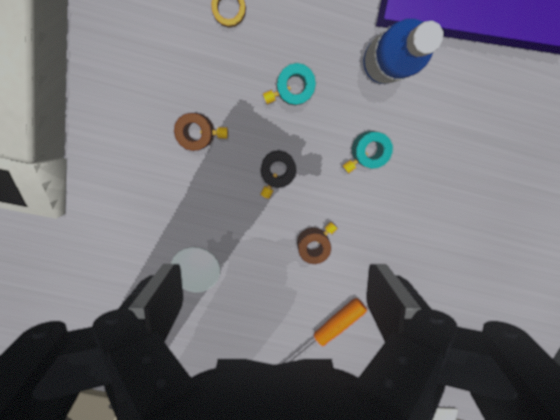

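The wrist view shows the black collar at (278,168) with its screw at (266,191). That puts the centre near (0.536,-0.264), screw direction about 165°. Now to look at the spindle from above.

Run:
```python
from h import *
go([.588,.079,.28],135)
```

```text
clock 2.1 pos [ 0.5191 -0.2618  0.2703] yaw 14.4 q7 -1.0 rows [ 3.029 -6.258 -0.198] [-2.0000e-03  5.0000e-03 -1.5075e+01]
```

```bash
python3 -m pendant '[[3.03,-6.26,-0.2,0,0,-12.5,1],[3.03,-6.26,-0.2,0,0,-12.5,1],[3.03,-6.26,-0.2,0,0,-12.5,1],[3.03,-6.26,-0.2,0,0,-12.5,1],[3.03,-6.26,-0.2,0,0,-12.5,1],[3.03,-6.26,-0.2,0,0,-12.5,1],[3.03,-6.26,-0.2,0,0,-12.5,1],[3.03,-6.26,-0.2,0,0,-12.5,1],[3.03,-6.26,-0.2,0,0,-12.5,1],[3.03,-6.26,-0.2,0,0,-12.5,1]]' 40
python3 - <<'E'
from h import *
np.set_printoptions(precision=4,suppress=True)
p,d,c=shot('wrist','w2.png')
for t,z in(('spindle_top',.152),('pointer',.062),('blue_ring',.108)):
    for r in manip.tip_of(t,'wrist')[:2]:
        print(t,r['p'],np.round(r['pixel'],1),at_z(c,*r['pixel'],z))
go([.546,.121,.28],135)
E
```

```text
clock: 3.35
position: [0.5881, 0.0792, 0.2802]
ee_rot: [0.54, 0.842, -0.0, 0.0]
ft_force: [-0.4, 0.1, -0.4]
grip_width: 0.996
grasp_force: 0.0
spindle_top 0.8 [248.  137.1] [0.5467 0.1221 0.152 ]
pointer 0.86 [191.9 107.3] [0.4765 0.1176 0.062 ]
blue_ring 0.73 [251.2 135.6] [0.5466 0.1207 0.108 ]
clock 3.55 pos [0.5881 0.0798 0.2803] yaw 114.37 q7 0.04 rows [ 1.099 -0.427  0.005] [-0.002  0.003 -2.579]
```

View pics/w2.png

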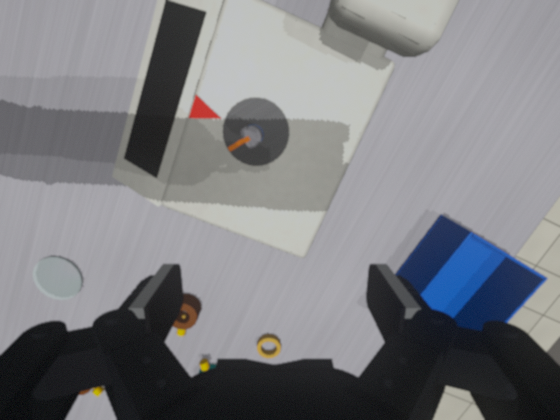

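The wrist view shows the spindle top at (248,137), the dial centre at (256,131), the pointer at (203,108) and the outer end of the orange line at (230,149). The tester's side edges are clear, so they give its yaw.

Run:
```python
from h import *
np.set_printoptions(precision=4,suppress=True)
p,d,c=shot('wrist')
g=cv2.cvtColor(p,cv2.COLOR_RGB2GRAY)
L=cv2.createLineSegmentDetector().detect(g)[0][:,0]
ang=lambda v:np.degrees(np.arctan2(v[1],v[0]))
for l in L:
    if np.hypot(l[2]-l[0],l[3]-l[1])>70 and 100<l[0]<400 and max(l[1],l[3])<260:
        a,b=at_z(c,l[0],l[1],.06),at_z(c,l[2],l[3],.06);print(np.round(l),a[:2],b[:2],round((ang(b-a)+45)%90-45,2))
h=cv2.cvtColor(p,cv2.COLOR_RGB2HSV).astype(int);H,S,V=[h[...,i] for i in range(3)]
def px(m,b):
    w=np.zeros(m.shape,bool);w[b[1]:b[3],b[0]:b[2]]=1;y,x=np.where(m&w);return np.c_[x,y].astype(float)
o=px((H>5)&(H<18)&(S>130),(215,105,290,165));r=px(((H<5)|(H>174))&(S>150),(170,80,230,130))
dial=px((V<110)&(S<90),(215,90,295,170)).astype(np.int32)
(ec,ax,_)=cv2.fitEllipse(cv2.convexHull(dial));dc=at_z(c,*ec,.063);print('dial',ec,ax,dc)
O=np.array([at_z(c,*q,.063) for q in o]);far=O[np.linalg.norm(O-dc,axis=1)>.014];print('orange',len(o),far.mean(0),ang(far.mean(0)-dc))
Rr=np.array([at_z(c,*q,.062) for q in r]).mean(0);print('red',Rr,ang(Rr-dc))
```

```text
[204.  14. 156. 178.] [0.4573 0.2055] [0.4655 0.0312] 2.72
[123. 159. 164.   1.] [0.4258 0.0366] [0.4182 0.1996] 2.68
[323. 212. 162. 201.] [0.6548 0.073 ] [0.4799 0.0082] 20.33
[194.  88. 221.   0.] [0.4718 0.1371] [0.4678 0.2227] 2.67
[340.  11. 427.  50.] [0.5773 0.2621] [0.6726 0.2681] 3.57
[225.   0. 202.  76.] [0.4711 0.2242] [0.4746 0.1519] 2.79
[348. 160. 392.  65.] [0.6527 0.1373] [0.6479 0.2413] 2.68
[163. 205. 301. 256.] [0.4831 0.0037] [0.6558 0.0116] 2.59
[156.   1. 136.  79.] [0.4105 0.1964] [0.4141 0.1207] 2.75
dial (254.8583526611328, 133.4237060546875) (64.68840026855469, 65.93479919433594) [0.5476 0.1216 0.063 ]
orange 116 [0.5339 0.1022 0.063 ] -125.14628840803451
red [0.4862 0.1194 0.062 ] -177.87190390782916
```

Run:
```python
from h import *
p,d,c=shot('wrist')
h=cv2.cvtColor(p,cv2.COLOR_RGB2HSV).astype(int);H,S,V=[h[...,i] for i in range(3)]
y,x=np.where((H>5)&(H<18)&(S>130));k=(x>215)&(x<290)&(y>105)&(y<165)
O=np.array([at_z(c,u,v,.0625) for u,v in zip(x[k],y[k])])[:,:2]-[.547,.1215]
rr=np.hypot(*O.T)
for lo in(14,20,25,30):
    m=O[rr>lo/1000].mean(0);print(lo,(rr>lo/1000).sum(),np.degrees(np.arctan2(m[1],m[0])))
go([.5481,.1231,.13],145)
```

```text
14 101 -124.08611912024328
20 69 -124.26093043101541
25 44 -124.29389615031415
30 18 -124.3464792477783
clock 3.65 pos [0.5881 0.0802 0.2803] yaw 114.43 q7 0.04 rows [ 1.113 -0.374  3.006] [-1.000e-03  2.000e-03 -3.822e+00]
```

```bash
python3 -m pendant '[[1.12,-0.38,0,0,0,-3.9,1],[1.12,-0.38,0,0,0,-3.9,1],[1.12,-0.38,0,0,0,-3.9,0.2],[1.12,-0.38,0,0,0,-3.9,0],[1.12,-0.38,1,0,0,-3.9,0],[1.12,-0.38,2,0,0,-3.9,0],[1.12,-0.38,3,0,0,-3.9,0],[1.12,-0.38,3,0,0,-3.9,0],[1.12,-0.38,3,0,0,-3.9,0],[1.12,-0.38,3,0,0,-3.9,0]]' 20
python3 - <<'E'
from h import *
shot('wrist','w3.png');go([.5481,.1231,.13],145.7)
E
```

```text
clock: 4.9
position: [0.5488, 0.1242, 0.1326]
ee_rot: [0.295, 0.955, 0.001, 0.002]
ft_force: [0.3, -0.9, 0.5]
grip_width: 0.497
grasp_force: 0.0
clock 4.95 pos [0.5486 0.1241 0.1323] yaw 145.69 q7 0.41 rows [-0.002 -0.022  0.046] [ 0.013  0.017 -0.002]
```

View pics/w3.png

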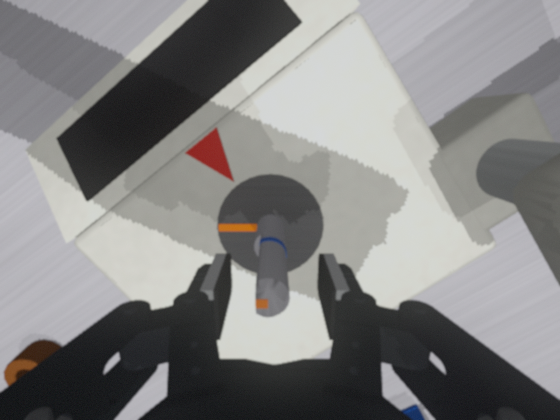

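The spindle sits between the fingers (its top at (272,300)) and the orange line lies along the closing axis. Closing.

```bash
python3 -m pendant '[[0,0,0,0,0,0,-0.5],[0,0,0,0,0,0,-0.6],[0,0,0,0,0,0,-0.8],[0,0,0,0,0,0,-1],[0,0,0,0,0,0,-1],[0,0,0,0,0,0,-1],[0,0,0,0,0,0,-1],[0,0,0,0,0,0,-1],[0,0,0,0,0,0,-1],[0,0,0,0,0,0,-1]]' 20
python3 -c "
from h import *
go([.5481,.1231,.13],92.7);print(manip.get_obs()['torque'])"
```

```text
clock: 6.2
position: [0.5478, 0.1239, 0.1307]
ee_rot: [0.295, 0.956, 0.0, 0.0]
ft_force: [-0.3, 0.3, 5.1]
grip_width: 0.16
grasp_force: 22.1
clock 6.2 pos [0.5478 0.1239 0.1307] yaw 145.74 q7 0.41 rows [-0.014 -0.011  0.014] [5.00e-03 2.00e-03 6.63e+00]
[ 0.06560251  0.00963067 -0.0388336 ]
```

```bash
python3 -m pendant '[[-0.005,0,0,0,0,0.8,-1],[-0.011,-0.002,0,0,0,1.8,-1],[-0.017,-0.004,0,0,0,3,-1],[-0.022,-0.007,0,0,0,4.2,-1],[-0.028,-0.012,0,0,0,5.4,-1],[-0.032,-0.015,0,0,0,6.2,-1],[-0.032,-0.016,0,0,0,6.63,-1],[-0.032,-0.016,0,0,0,6.63,-1],[-0.032,-0.016,0,0,0,6.63,-1],[-0.032,-0.016,0,0,0,6.63,-1]]' 20
python3 -c "
from h import *
go([.5481,.1231,.13],92.7);print(manip.get_obs()['torque'])"
```

```text
clock: 7.45
position: [0.5479, 0.122, 0.1306]
ee_rot: [0.69, 0.724, -0.001, -0.0]
ft_force: [-4.8, -1.2, 8.5]
grip_width: 0.161
grasp_force: 23.6
clock 7.45 pos [0.5479 0.122  0.1306] yaw 92.7 q7 -0.45 rows [0.022 0.005 0.013] [-0.007  0.006  0.   ]
[-0.29943331  0.84804987 -0.01441901]
```

```bash
python3 -m pendant '[[0,0,0,0,0,0,-0.5],[0,0,0,0,0,0,-0.3],[0,0,0,0,0,0,0],[0,0,0,0,0,0,0],[0,0,0,0,0,0,0],[0,0,-1,0,0,0,0],[0,0,-2,0,0,0,0],[0,0,-3,0,0,0,0],[-1,0,-3,0,0,0,0],[-1,0,-3,0,0,0,0]]' 20
python3 - <<'E'
from h import *
np.set_printoptions(precision=4,suppress=True)
p,d,c=shot('wrist','w4.png')
for t,z in(('spindle_top',.152),('blue_ring',.108)):
    for r in manip.tip_of(t,'wrist')[:1]:print(t,r['p'],np.round(r['pixel'],1),at_z(c,*r['pixel'],z))
h=cv2.cvtColor(p,cv2.COLOR_RGB2HSV).astype(int);H,S,V=[h[...,i] for i in range(3)]
u,v=proj(c,[.546,.122,.062]);print(u,v)
y,x=np.where((H>5)&(H<18)&(S>130));k=np.hypot(x-u,y-v)<60
O=np.array([at_z(c,a,b,.0625) for a,b in zip(x[k],y[k])])[:,:2]-[.5463,.122]
rr=np.hypot(*O.T)
for lo in(14,20,25):
    m=O[(rr>lo/1000)&(rr<.038)].mean(0);print(lo,len(rr),np.degrees(np.arctan2(m[1],m[0])))
go([.536,-.264,.22],165.4)
E
```

```text
clock: 8.7
position: [0.5515, 0.0678, 0.2805]
ee_rot: [0.692, 0.721, -0.0, 0.001]
ft_force: [-0.0, 0.5, -0.5]
grip_width: 0.504
grasp_force: 0.0
spindle_top 0.84 [269.6 139.8] [0.5472 0.1223 0.152 ]
blue_ring 0.8 [269.2 134.7] [0.5462 0.1238 0.108 ]
269.63367690086307 134.0810540929375
14 135 -177.9078402672801
20 135 -177.875717383868
25 135 -177.85166635369293
clock 8.85 pos [0.5506 0.0727 0.2801] yaw 92.71 q7 -0.28 rows [-6.713 -0.609  1.201] [-0.001 -0.003 -9.086]
```

View pics/w4.png

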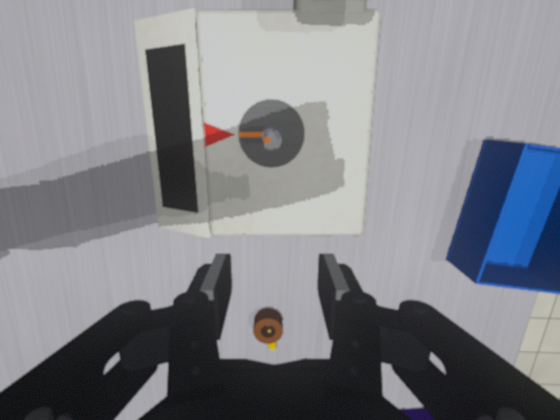

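The flat now faces the pointer: in the wrist view the orange line (240–265,134) is collinear with the pointer tip (233,134), measured -177.9° against -177.3°. Heading to the collar.

```bash
python3 -c "
from h import *
go([.594,-.279,.2],165.4)"
```

```text
clock 8.85 pos [0.5506 0.0727 0.2801] yaw 92.71 q7 -0.28 rows [-7.068  0.535  1.6  ] [-1.000e-03 -3.000e-03 -9.086e+00]
```

```bash
python3 -m pendant '[[-7.07,0.53,0,0,0,-9.09,0.5],[-7.07,0.53,0,0,0,-9.09,0.5],[-7.07,0.53,0,0,0,-9.09,0.5],[-7.07,0.53,0,0,0,-9.09,0.5],[-7.07,0.53,0.5,0,0,-9.09,0.5],[-7.07,0.53,1,0,0,-9.09,0.5],[-7.07,0.53,1.6,0,0,-9.09,0.5],[-7.07,0.53,1.6,0,0,-9.09,0.5],[-7.07,0.53,1.6,0,0,-9.09,0.5],[-7.07,0.53,1.6,0,0,-9.09,0.5]]' 40
python3 - <<'E'
from h import *
np.set_printoptions(precision=4,suppress=True)
p,d,c=shot('wrist','w5.png')
for t,z in(('collar_center',.014),('thumbscrew',.014)):
    for r in manip.tip_of(t,'wrist')[:4]:print(t,r['p'],np.round(r['pixel'],1),at_z(c,*r['pixel'],z))
print(proj(c,[.536,-.264,.014]))
# rim ellipse of top face
u,v=proj(c,[.536,-.264,.014])
g=p.max(2)<60;m=np.zeros(g.shape,np.uint8);m[int(v)-50:int(v)+50,int(u)-50:int(u)+50]=g[int(v)-50:int(v)+50,int(u)-50:int(u)+50]
n,l,s,ce=cv2.connectedComponentsWithStats(m);i=1+np.argmax(s[1:,4]);
ys,xs=np.where(l==i);(e,ax,_)=cv2.fitEllipse(cv2.convexHull(np.c_[xs,ys].astype(np.int32)));print(s[i],e,ax,at_z(c,*e,.016))
go([.536,-.264,.1],165.4)
E
```

```text
clock: 10.1
position: [0.595, -0.2786, 0.2024]
ee_rot: [0.127, 0.992, -0.0, 0.001]
ft_force: [0.3, 0.5, 1.1]
grip_width: 0.753
grasp_force: 0.0
collar_center 0.97 [274.4 125.8] [ 0.5342 -0.263   0.014 ]
collar_center 0.95 [181.3  49.8] [ 0.4479 -0.3285  0.014 ]
collar_center 0.84 [191.3 199.3] [ 0.5841 -0.3655  0.014 ]
collar_center 0.78 [304.8 218.5] [ 0.6344 -0.2556  0.014 ]
thumbscrew 0.85 [360.2 130.7] [ 0.5599 -0.1828  0.014 ]
thumbscrew 0.82 [201.6 174.8] [ 0.5623 -0.347   0.014 ]
thumbscrew 0.67 [272.8  94.1] [ 0.5058 -0.2571  0.014 ]
thumbscrew 0.59 [321.2 197.4] [ 0.6162 -0.2339  0.014 ]
[273.8154 127.8788]
[ 254  104   44   45 1173] (275.32012939453125, 125.9366683959961) (43.809024810791016, 45.37362289428711) [ 0.5345 -0.2621  0.016 ]
clock 10.25 pos [ 0.5944 -0.2792  0.2015] yaw 165.41 q7 1.48 rows [1.21  0.001 2.028] [-0.005  0.011  0.001]
```

View pics/w5.png

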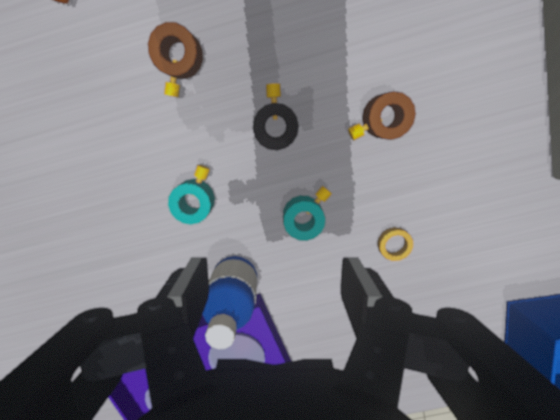

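Run:
```python
from h import *
p,d,c=shot('wrist')
h=cv2.cvtColor(p,cv2.COLOR_RGB2HSV).astype(int);H,S,V=[h[...,i] for i in range(3)]
y,x=np.where((H>18)&(H<35)&(S>130)&(V>80));k=(abs(x-274)<15)&(y>80)&(y<104)
s=at_z(c,x[k].mean(),y[k].mean(),.016);print(x[k].mean(),y[k].mean(),s,np.linalg.norm(s[:2]-[.5345,-.2621]),np.degrees(np.arctan2(s[1]+.2624,s[0]-.5344)))
go([.5344,-.2624,.02],166.5)
```

```text
274.03108808290153 91.75129533678756 [ 0.50342034 -0.25617367  0.016     ] 0.031639634176105096 168.63602422558316
clock 10.3 pos [ 0.5942 -0.2793  0.2012] yaw 165.41 q7 1.48 rows [1.248 0.028 3.623] [-0.004  0.009 -0.137]
```

```bash
python3 -m pendant '[[1.25,0.03,0,0,0,-0.26,0.5],[1.25,0.03,0.3,0,0,-0.26,0.5],[1.25,0.03,1.2,0,0,-0.26,0.5],[1.25,0.03,2.2,0,0,-0.26,0.5],[1.25,0.03,3,0,0,-0.26,0.5],[1.25,0.03,3.4,0,0,-0.26,0.5],[1.25,0.03,3.6,0,0,-0.26,0.5],[1.25,0.03,3.66,0,0,-0.26,0.5],[1.25,0.03,3.66,0,0,-0.26,0.5],[1.25,0.03,3.66,0,0,-0.26,0.5]]' 40
python3 -m pendant '[[0,0,0,0,0,0,0.2],[0,0,0,0,0,0,0.1],[0,0,0,0,0,0,0],[0,0,0,0,0,0,-0.2],[0,0,0,0,0,0,-0.5],[0,0,0,0,0,0,-1],[0,0,0,0,0,0,-1],[0,0,0,0,0,0,-1],[0,0,0,0,0,0,-1],[0,0,0,0,0,0,-1]]' 40
python3 -c "
from h import *
go([.5344,-.2624,.22],167.5)"
```

```text
clock: 11.55
position: [0.5344, -0.2627, 0.0183]
ee_rot: [0.109, 0.994, -0.0, 0.001]
ft_force: [1.1, 0.3, 0.4]
grip_width: 0.751
grasp_force: 0.0
clock: 12.8
position: [0.5339, -0.2625, 0.0179]
ee_rot: [0.109, 0.994, -0.0, 0.0]
ft_force: [-2.1, 0.3, 5.3]
grip_width: 0.503
grasp_force: 39.8
clock 12.8 pos [ 0.5339 -0.2625  0.0179] yaw 167.49 q7 1.44 rows [-1.000e-02  3.000e-03 -4.043e+00] [-0.002  0.001 -0.001]
```

```bash
python3 -m pendant '[[0,0,-0.1,0,0,0,-1],[0,0,-0.4,0,0,0,-1],[0,0,-1,0,0,0,-1],[0,0,-1.8,0,0,0,-1],[0,0,-2.6,0,0,0,-1],[0,0,-3.4,0,0,0,-1],[0,0,-4.2,0,0,0,-1],[0,0,-4.6,0,0,0,-1],[0,0,-4.6,0,0,0,-1],[0,0,-4.6,0,0,0,-1]]' 50
python3 - <<'E'
from h import *
np.set_printoptions(precision=4,suppress=True)
o=manip.get_obs();p,d,c=shot('wrist','w6.png')
rt=R.from_quat(o['ee_rot'])
loc=lambda P:rt.inv().apply(P-np.array(o['position']))*1000
zc=o['position'][2]-.004
for t in('collar_center','thumbscrew'):
    for r in manip.tip_of(t,'wrist')[:3]:
        u,v=r['pixel'];print(t,r['p'],np.round(r['pixel'],1),'tool mm',loc(at_z(c,u,v,zc)),'depth',loc(at_d(c,u,v,d[int(v),int(u)])))
print('expected centre px',proj(c,rt.apply([0,0,.004])+o['position']),proj(c,rt.apply([0.03,0,.004])+o['position']))
go([.5465,.1222,.25],182.7)
E
```

```text
clock: 14.05
position: [0.5331, -0.2623, 0.2456]
ee_rot: [0.109, 0.994, 0.0, -0.001]
ft_force: [0.8, 0.4, -1.7]
grip_width: 0.501
grasp_force: 50.9
collar_center 0.97 [274.3 279.7] tool mm [-2.3874 -0.0203  3.9947] depth [-136.2615   -0.262   245.8371]
collar_center 0.86 [365.3 180.5] tool mm [45.0462 38.9283  4.1181] depth [ -1.9372 109.6817 245.4083]
collar_center 0.79 [198.2 239.3] tool mm [ 17.9743 -34.513    4.0238] depth [-78.4015 -97.6566 245.2586]
thumbscrew 0.88 [273.1 217.2] tool mm [28.5127 -0.576   4.063 ] depth [30.4635 -0.5443 -2.0383]
thumbscrew 0.88 [209.8 216.1] tool mm [ 28.994 -28.623   4.051] depth [-40.6213 -76.4468 224.2544]
thumbscrew 0.74 [190.7 147.5] tool mm [ 58.8957 -34.8518   4.1144] depth [ 38.9799 -93.237  225.1608]
expected centre px [274.3472 275.1364] [274.4017 214.0383]
clock 14.2 pos [ 0.5332 -0.2622  0.2458] yaw 167.51 q7 1.56 rows [ 1.405  7.564 -0.075] [ 0.007 -0.014 -1.899]
```

View pics/w6.png

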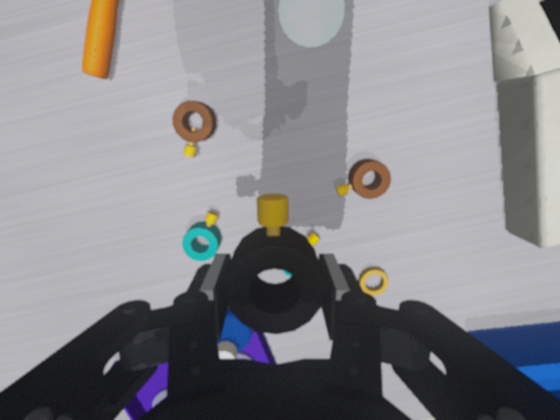

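The collar is held with its screw along tool +x (screw (273,210), collar (275,280)). I'll measure the in-hand offset from the depth data.

Run:
```python
from h import *
np.set_printoptions(precision=1,suppress=True)
o=manip.get_obs();p,d,c=shot('wrist')
rt=R.from_quat(o['ee_rot']);y,x=np.mgrid[185:345,215:335];y=y.ravel();x=x.ravel()
D=d[y,x];P=np.array([at_d(c,a,b,q) for a,b,q in zip(x,y,D)]);L=rt.inv().apply(P-np.array(o['position']))*1000
h=cv2.cvtColor(p,cv2.COLOR_RGB2HSV).astype(int)[y,x]
ok=(D>0)&(L[:,2]<40)
Y=ok&(h[:,0]>15)&(h[:,0]<35)&(h[:,1]>130)
q=L[Y];print('yellow',len(q),np.percentile(q,[1,5,50,95,99],axis=0))
hd=q[q[:,0]>26];print('head y mid',np.percentile(hd[:,1],[2,98]),'top z',np.percentile(hd[:,2],5),'x',np.percentile(hd[:,0],[2,98]))
B=ok&(h[:,2]<70)&(abs(L[:,1])<17);b=L[B]
print(np.histogram(b[:,2],bins=np.arange(-30,30,2)))
zt=np.median(b[(b[:,2]<-4)&(b[:,2]>-20),2]);t=b[abs(b[:,2]-zt)<1.5];print('top z',zt,len(t),np.percentile(t[:,0],[1,99]))
# circle fit: outer edge & bore edge per column of y
for s in range(-16,17,4):
    k=np.sort(t[abs(t[:,1]-s)<.8][:,0]);g=np.argmax(np.diff(k)) if len(k)>3 else 0
    if len(k)>3: print(s,k[0],k[-1],'bore',k[g],k[g+1],'mid',(k[0]+k[-1])/2)
A=np.c_[t[:,:2],np.ones(len(t))];print('plane z',np.linalg.lstsq(A,t[:,2],rcond=None)[0][:2]*57)
```

```text
yellow 1022 [[14.3 -7.  -3.4]
 [21.9 -6.2 -2.9]
 [32.4 -0.6 -1. ]
 [38.2  5.   4.1]
 [38.4 15.9 13.5]]
head y mid [-6.7  5.4] top z -2.9429067405178597 x [26.8 38.3]
(array([   0,    0,    0,    0,    0,    0,    0,    0,    0,  860, 3641,
        332,  271,  258,  222,  207,  201,  182,  176,  174,  153,  117,
         45,    0,    0,    0,    0,    0,    0]), array([-30, -28, -26, -24, -22, -20, -18, -16, -14, -12, -10,  -8,  -6,
        -4,  -2,   0,   2,   4,   6,   8,  10,  12,  14,  16,  18,  20,
        22,  24,  26,  28]))
top z -9.390816651542247 4502 [-20.1  20.3]
-16 -14.71396278181119 14.866307847747064 bore 13.678244712534841 14.866307847747064 mid 0.07617253296793702
-12 -17.543086333709876 17.709095075120974 bore -7.161845568071764 -6.413174751667125 mid 0.08300437070554878
-8 -20.8414346460793 19.68564159198581 bore -6.7109577345173355 5.625442277411422 mid -0.5778965270467449
-4 -21.044407194288315 20.694831866867432 bore -9.356104116318901 9.868315528774392 mid -0.17478766371044152
0 -21.313826837267555 21.097521116447016 bore -10.43400363912345 10.398491539825708 mid -0.10815286041026972
4 -21.081571206594496 20.721774329506047 bore -9.54709031582021 9.828140934154803 mid -0.1798984385442246
8 -20.153340654176976 20.06132261236815 bore -6.554749859702345 6.129478808044439 mid -0.04600902090441217
12 -17.39566616924596 17.616059051396913 bore -17.196924515048735 -16.596583451544014 mid 0.11019644107547677
16 -14.873127391725804 14.648101076574992 bore -8.509334669882078 -7.820770383628431 mid -0.11251315757540592
plane z [0.2 0.1]
```

The collar is centred in the grip (offset under 0.2 mm), level, with its centre 4.6 mm beyond the TCP and the screw 1° off tool x. Next I'll hover short of the spindle and measure it with the same camera.

```bash
python3 -c "
from h import *
go([.6214,.1237,.25],181.2)"
```

```text
clock 14.25 pos [ 0.5334 -0.2623  0.2461] yaw 167.51 q7 1.56 rows [-0.049  7.917 -0.073] [ 0.006 -0.012 -1.711]
```

```bash
python3 -m pendant '[[-0.05,0.5,-0.07,0,0,-0.3,-1],[-0.05,1.5,-0.07,0,0,-0.6,-1],[-0.05,2.6,-0.07,0,0,-1,-1],[-0.05,3.7,-0.07,0,0,-1.4,-1],[-0.05,4.8,-0.07,0,0,-1.71,-1],[-0.05,5.9,-0.07,0,0,-1.71,-1],[-0.05,6.9,-0.07,0,0,-1.71,-1],[-0.05,7.7,-0.07,0,0,-1.71,-1],[-0.05,7.92,-0.07,0,0,-1.71,-1],[-0.05,7.92,-0.07,0,0,-1.71,-1]]' 50
python3 - <<'E'
from h import *
np.set_printoptions(precision=4,suppress=True)
manip.camera('wrist')
o=manip.get_obs();p,d,c=shot('wrist','w7.png')
y,x=np.where(d>0);z=d[y,x]
rays=np.c_[(x-c['cx'])/c['fx'],-(y-c['cy'])/c['fy'],-np.ones(len(x))]*z[:,None]
P=R.from_quat(c['orientation']).apply(rays)+c['xyz']
k=(np.hypot(P[:,0]-.5465,P[:,1]-.1222)<.02)&(P[:,2]>.1)
print('all',k.sum(),P[k].min(0),P[k].max(0))
t=P[k&(P[:,2]>.149)];print('top',len(t),t.mean(0),(t.min(0)+t.max(0))/2,t.max(0)-t.min(0))
h=cv2.cvtColor(p,cv2.COLOR_RGB2HSV).astype(int)[y,x]
m=(h[:,0]>5)&(h[:,0]<18)&(h[:,1]>130)&(np.hypot(P[:,0]-.5465,P[:,1]-.1222)<.036)&(P[:,2]<.07)
v=P[m].mean(0)-[.5465,.1222,0];print('orange',m.sum(),np.degrees(np.arctan2(v[1],v[0])))
go([.5465,.1222,.185],181.2)
E
```

```text
clock: 15.5
position: [0.6216, 0.1248, 0.2506]
ee_rot: [-0.011, 1.0, 0.0, -0.0]
ft_force: [0.1, -0.3, -1.6]
grip_width: 0.5
grasp_force: 51.0
all 447 [0.5422 0.1138 0.1467] [0.5559 0.1314 0.1532]
top 383 [0.5481 0.1224 0.1512] [0.5488 0.1223 0.1511] [0.0129 0.0169 0.0041]
orange 149 -177.62126094161243
clock 15.6 pos [0.622  0.1224 0.2507] yaw -178.88 q7 1.08 rows [1.51  0.027 1.313] [-0.006 -0.001 -0.01 ]
```

View pics/w7.png

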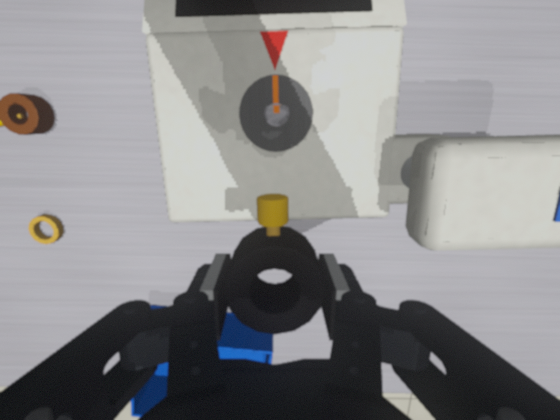

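```bash
python3 -c "
from h import *
go([.5468,.1224,.19],181.2)"
python3 -m pendant '[[0.4,0.02,0,0,0,0,-1],[0.9,0.02,0.2,0,0,0,-1],[1.3,0.02,0.6,0,0,0,-1],[1.5,0.02,1,0,0,0,-1],[1.5,0.02,1.2,0,0,0,-1],[1.5,0.02,1.2,0,0,0,-1],[1.5,0.02,1.2,0,0,0,-1],[1.5,0.02,1.2,0,0,0,-1],[1.5,0.02,1.2,0,0,0,-1],[1.5,0.02,1.2,0,0,0,-1]]' 50
python3 -c "
from h import *
go([.5468,.1224,.1266],181.2)"
```

```text
clock 15.6 pos [0.622  0.1224 0.2507] yaw -178.88 q7 1.08 rows [1.504 0.03  1.213] [-0.006 -0.001 -0.01 ]
clock: 16.85
position: [0.547, 0.1232, 0.1909]
ee_rot: [-0.01, 1.0, -0.0, 0.0]
ft_force: [-0.1, -0.1, -1.5]
grip_width: 0.502
grasp_force: 51.0
clock 16.85 pos [0.547  0.1232 0.1909] yaw -178.81 q7 1.06 rows [ 0.005 -0.016  1.286] [-0.     0.001 -0.002]
```

```bash
python3 -m pendant '[[0,-0.01,0.1,0,0,0,-1],[0,-0.01,0.2,0,0,0,-1],[0,-0.01,0.3,0,0,0,-1],[0,-0.01,0.38,0,0,0,-1],[0,-0.01,0.46,0,0,0,-1],[0,-0.01,0.53,0,0,0,-1],[0,-0.01,0.6,0,0,0,-1],[0,-0.01,0.66,0,0,0,-1],[0,-0.01,0.72,0,0,0,-1],[0,-0.01,0.72,0,0,0,-1]]' 50
python3 -c "
from h import *
go([.5468,.1224,.1266],181.2);print(manip.get_obs()['torque'])"
```

```text
clock: 18.1
position: [0.5468, 0.1226, 0.1546]
ee_rot: [-0.01, 1.0, -0.0, -0.0]
ft_force: [0.5, 0.1, -1.2]
grip_width: 0.499
grasp_force: 51.0
clock 18.1 pos [0.5468 0.1226 0.1546] yaw -178.82 q7 1.04 rows [ 0.001 -0.004  0.559] [-0.001 -0.002 -0.002]
[-0.00915862 -0.05876135  0.00579148]
```

No contact forces so far, so I'll continue down.

```bash
python3 -m pendant '[[0,0,0.06,0,0,0,-1],[0,0,0.12,0,0,0,-1],[0,0,0.19,0,0,0,-1],[0,0,0.26,0,0,0,-1],[0,0,0.33,0,0,0,-1],[0,0,0.4,0,0,0,-1],[0,0,0.46,0,0,0,-1],[0,0,0.52,0,0,0,-1],[0,0,0.56,0,0,0,-1],[0,0,0.56,0,0,0,-1]]' 50
python3 - <<'E'
from h import *
np.set_printoptions(precision=4,suppress=True)
o=manip.get_obs();p,d,c=shot('wrist','w8.png');s,ds,cs=shot('side')
y,x=np.where(d>0);z=d[y,x]
P=R.from_quat(c['orientation']).apply(np.c_[(x-c['cx'])/c['fx'],-(y-c['cy'])/c['fy'],-np.ones(len(x))]*z[:,None])+c['xyz']
h=cv2.cvtColor(p,cv2.COLOR_RGB2HSV).astype(int)[y,x]
r=np.hypot(P[:,0]-.5468,P[:,1]-.1224)
t=P[(r<.021)&(r>.0125)&(h[:,2]<80)&(P[:,2]>.12)];zt=np.median(t[:,2]);t=t[abs(t[:,2]-zt)<.002]
print('collar top z',zt,'tilt deg',np.linalg.lstsq(np.c_[t[:,:2]-t[:,:2].mean(0),np.ones(len(t))],t[:,2],rcond=None)[0][:2]*57)
q=P[(r<.009)&(P[:,2]>.146)];print('spindle',len(q),(q.min(0)+q.max(0))/2)
m=(h[:,0]>5)&(h[:,0]<18)&(h[:,1]>130)&(r<.036)&(P[:,2]<.07)
if m.any(): v=P[m].mean(0)-[.5468,.1224,0];print('orange',m.sum(),np.degrees(np.arctan2(v[1],v[0])))
m=(h[:,0]>18)&(h[:,0]<35)&(h[:,1]>130)&(r>.026)&(r<.041)&(P[:,2]>.1)
v=P[m].mean(0)-[.5468,.1224,0];print('screw',m.sum(),np.degrees(np.arctan2(v[1],v[0])))
go([.5468,.1224,.1266],181.2);print(o['torque'])
cv2.imwrite('pics/fin.png',np.hstack([cv2.resize(p[60:340,140:420],(400,400)),cv2.resize(s[120:220,225:325],(400,400),interpolation=cv2.INTER_CUBIC)])[:,:,::-1])
E
```

```text
clock: 19.35
position: [0.5469, 0.1226, 0.1266]
ee_rot: [-0.01, 1.0, -0.0, -0.0]
ft_force: [0.0, 0.6, -0.6]
grip_width: 0.501
grasp_force: 51.0
collar top z 0.13676734804314378 tilt deg [ 0.1353 -0.0457]
spindle 1603 [0.546  0.1225 0.1746]
orange 117 -177.57766593857843
screw 980 -177.05370286829046
clock 19.45 pos [0.547  0.1226 0.1269] yaw -178.82 q7 1.02 rows [ 0.004 -0.004  0.006] [-0.001  0.001 -0.003]
[ 0.0102 -0.0294  0.022 ]
```

View pics/fin.png

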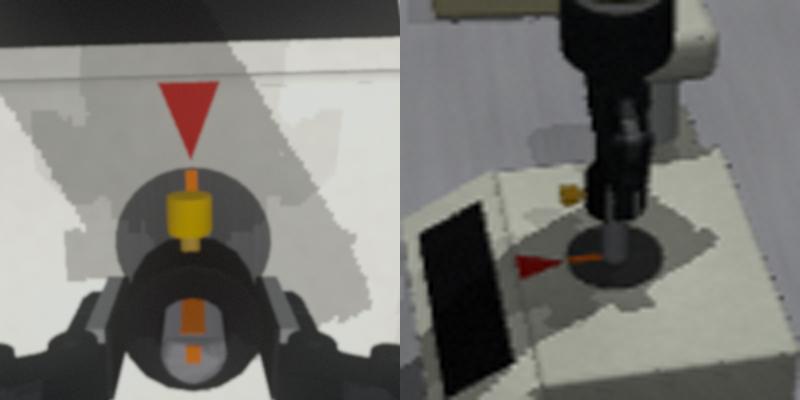

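The final view shows the collar over the spindle, with the yellow screw (190,213), the orange stripe (193,315), the dial line (191,180) and the pointer (189,120) all in line. The estimates of the collar's height run 0 to 0.8 mm too high, so I'll trim 0.5 mm and hand in.

```bash
python3 -m pendant '[[0,0,0.01,0,0,0,-1],[0,0,0.01,0,0,0,-1],[0,0,0.01,0,0,0,-1],[0,0,0.01,0,0,0,-1],[0,0,0.01,0,0,0,-1],[0,0,0.01,0,0,0,-1],[0,0,0.01,0,0,0,-1],[0,0,0.01,0,0,0,-1],[0,0,0.01,0,0,0,-1],[0,0,0.01,0,0,0,-1]]' 50
python3 -c "
from workcell import manip
print(manip.hand_in())"
```

```text
clock: 20.7
position: [0.5469, 0.1226, 0.1263]
ee_rot: [-0.01, 1.0, -0.0, 0.0]
ft_force: [0.7, 0.0, -2.5]
grip_width: 0.5
grasp_force: 51.0
the job is handed in; nothing more can be done
None
```

I handed the job in at 20.7 s: the spindle's flat faces the pointer, and the black collar is on the spindle, still gripped and level, its screw over the flat and its lower edge within about 1 mm of the blue ring's top; the hand-in returned no verdict.

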